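# Lay a capped bottle down on the tilting rest

### The arm

A 6-joint arm with a two-finger parallel gripper is mounted at the origin on a cart in front of the work surface, level with it; the furniture and walls round the work are solid. World frame = base frame: x ahead of the robot, y to its left, z up, the work surface at z = 0. Lengths are in m, angles in rad, forces in N, time in s.
With the tool pointing down it reaches from about 0.35 to 0.975 m from the base axis. Payload 4.9 kg.
Tool frame: the origin (TCP) lies midway between the tips of the shut fingers; the grasp point (between the pads) lies 19 mm behind it (manip.pinch_z is the distance from the TCP to the grasp point, in m); z points along the fingers, y is the direction in which the jaws open and shut (so a half turn about z gives the same grasp; the last joint's range is limited). The gripper opens to 85 mm and grips with 20 to 120 N. Pads are 22 mm wide; open, the fingers measure 114 mm over their backs; the gripper's body (76 mm by 85 mm) begins 54 mm behind the grasp point. The pads swing forward as they close: fully open they stand 13 mm farther back than shut.
Start: joints at [-1.317, 0.053, 1.613, -0, 1.476, -0.119], TCP at [0.228, -0.582, 0.231] pointing down, gripper open.
Joint ranges: [-3.01, 3.01], [-1.01, 2.22], [0.06, 2.58], [-1.02, 4.17], [0.09, 2.62], [-3.14, 3.14]. Speed limits (rad/s): [2.57, 2.57, 3.14, 3.14, 3.14, 3.14].

### API

Orientations are given as a unit quaternion [w, x, y, z].
In Python, from plant import manip gives the robot as it stands.
- The arm moves only by the tool drive_tool, never from a script. Its argument "commands" is text: rows parted by semicolons, each of 5 numbers parted by spaces: the finger opening in mm, from 0 to 85.4, then the shift along the tool's x, y, z in units of 30 mm (1.0 is 30 mm), then the turn about the tool's z in degrees. A call has exactly 8 rows; each row shifts and turns the commanded pose from where the row before left it, along the tool's axes as they then stand; what a row does not reach is not made up. A row lasts 1/8 s, in which the tool goes at most 62.5 mm and 10.7 degrees, less where a joint would pass 70% of its speed; a pose out of reach is approached as far as the arm can. A call is refused whole if a number of a shift passes 1 or a number of a turn 10.7, either way. A call with a gripper value outside its range is refused whole. The fingers move at their own pace and stop on an object; the grip force is fixed at half the most. Time passes only in rows, so rows that do not move let the fingers close, or fill a call up. It gives the time, the measured TCP pose, the force and the opening at its end, in the units of the state.
- manip.state(): the state, without advancing time (a new reading comes with each control period).
- manip.grab_frame(name): name is "scene" or "top"; returns the picture (384x512x3 uint8, red, green, blue); there is no depth.
- manip.camera_params(name): a dict with "fx", "fy", "cx", "cy" (pixels), "xyz" and "orientation" of the camera in the world. Camera axes: x right, y down, z forward; pixel columns grow to the right and rows downward; lengths in m; the calibration is good to about 2 mm. A picture is of the moment at which its call begins. camera_params takes no time and is no camera call.
- manip.job_done(): hands the job in, once; it reports no verdict.
The state is a dict: "time": time; "joint_pos": joint angles; "joint_vel": joint speeds; "joint_efforts": joint torques, N m; "tool_pos": TCP position; "tool_rot": TCP orientation; "contact_force": force on the tool from outside, world axes, zero at the start; "ft_torque": the same for the moment, N m; "gripper_width": opening from 0.0 (shut) to 1.0 (fully open).
Only numpy, scipy, OpenCV 4.12 (cv2) and the standard library are available. Lean on these libraries where they do the work, as an engineer would, in place of code of your own. Each camera call takes 0.05 s, during which the arm holds its last target. There are 200 camera calls.

### The job

With the fingertips only, push the standing white bottle with the blue cap along the bench until its foot is against the middle of the front edge of the lay-down rest, tip it over that edge onto the raised orange rod frame, and then press it and the frame slowly down until the frame is fully home and the bottle lies flat on its side on it for its cap-seal check. Do not grip, lift or drop the bottle: it must go down gently all the way. Leave the brown bottle, the beaker and the red-brown stopper where they stand, and finish clear of everything.

Things in the scene. Friction and masses are not known exactly. Their poses are not given: they have to be found in the camera images.
- white_bottle: White plastic bottle, blue screw cap, loose, 60 mm in diameter, 132 mm tall, about 0.22 kg. Straight up to 80 mm, then narrows to a 37 mm cap (110 to 132 mm). Origin at the centre of its underside, z towards the cap. Stands upright 25 to 55 mm short of the rest. Pushed higher than 25 mm above the bench it may tip instead of slide. With its foot against the stop it overbalances at a tilt of about 0.45 rad.
- bottle_mid (a point): Point on the white bottle's axis half-way up, 66 mm above its underside; same axes as the bottle.
- rest_base: Lay-down rest, fixed to the bench: grey plate 122 mm long (its x), 100 wide, 5 thick. Origin at bench height in the middle of its front edge, the toe stop for the bottle's foot; x runs level from there along the plate, the way the bottle is to be tipped; z up. The edge has a notch 28 mm wide, 10 deep in its middle, so the bottle stops with its axis 27 mm before the edge. Hinge brackets 22 mm high at the front corners.
- flap (a joint): Orange U frame of 8 mm rod (two rods 52 mm apart, 114 long; on each two side guides, 28 and 72 mm from the hinge, 30 and 44 mm high, 66 mm clear between), hinged 3 mm behind the front edge, 15 mm up. Angle above level, rad; 0 = flat, fully home. Starts near 1.0. Stiff hinge (0.35 N m): stays at any angle, with the bottle on it too; 2 to 6 N on the bottle's straight part push it down. At 0 the bottle's axis is 37 mm, its upper side 67 mm above the bench.
- flap_end (a point): Middle of the cross rod at the free end of the orange frame; x points away from the hinge.
- amber_bottle: Brown bottle with a black cap, 50 mm in diameter, 105 mm tall, loose; bystander. Origin at the centre of its underside.
- beaker: Clear beaker, 59 mm wide, 72 mm tall, loose; bystander. Origin at the centre of its underside.
- stopper: Red-brown rubber stopper, 28 mm wide, 26 mm tall, loose; bystander. Origin at the centre of its underside.

How it is judged:
On the way, in this order (a step that is already met when the one before it is completed fails the run):
1. the bottle stands upright with its foot against the front edge of the rest (within 6 mm) and within 15 mm of its middle, the frame still raised (x of white_bottle in the frame of rest_base above -0.033 m and y of white_bottle in the frame of rest_base between -0.015 and 0.015 m and angle between white_bottle's own z axis and vertical below 0.12 rad and value of joint flap above 0.8 rad), for 0.1 s.
2. the bottle has been tipped and leans on the raised frame (angle between white_bottle's own z axis and vertical above 0.4 rad and value of joint flap above 0.55 rad and contact force between white_bottle and flap above 0.2 N), for 0.1 s.
At the end, for the whole second after the job is handed in: the frame is fully home (under 0.06 rad), the bottle lies on it on its side (within 0.12 rad of level), its middle within 12 mm of the rest's centre line and 20 to 90 mm past the front edge, its axis within 0.2 rad of the rest's, at rest (value of joint flap below 0.06 rad and angle between white_bottle's own z axis and vertical between 1.45 and 1.69 rad and angle between the z axis of white_bottle and the x axis of rest_base, either way round below 0.2 rad and x of bottle_mid in the frame of rest_base between 0.02 and 0.09 m and y of bottle_mid in the frame of rest_base between -0.012 and 0.012 m and height (world z) of bottle_mid between 0.028 and 0.047 m and contact force between white_bottle and flap above 0.3 N and linear speed of white_bottle below 0.02 m/s and angular speed of white_bottle below 0.15 rad/s); the robot touches nothing.
It fails at once if the bottle is dropped or knocked over (turns faster than 4.5 rad/s) (angular speed of white_bottle above 4.5 rad/s).
It fails at once if the frame is slammed down (faster than 1.5 rad/s) (velocity of joint flap below -1.5 rad/s).
It fails at once if the bottle is lifted (height (world z) of bottle_mid above 0.092 m or (angle between white_bottle's own z axis and vertical below 0.15 rad and height (world z) of white_bottle above 0.014 m)).
It fails at once if the bottle is gripped or pressed with more than 30 N (contact force between white_bottle and the fingers above 30 N).
It fails at once if the brown bottle, the beaker or the stopper is moved more than 15 mm or tilted (distance of any of amber_bottle, beaker, stopper from where it was at the start of the episode above 0.015 m or angle between any of amber_bottle, beaker, stopper's own z axis and vertical above 0.2 rad).
It also fails if it takes over 64 s, if anything falls off the work surface, if the arm or the gripper's body presses on something with over 40 N, if the wrist force passes 120 N, or if a joint passes its speed limit or range.

## Working session

There is one attempt and no reset: what is moved stays moved. The work goes in short steps, Python scripts to look and compute and a tool call to move; the robot and the scene stay as the last step left them, time stands still between calls to the robot, and variables do not carry over. Pictures are saved under pics/ and viewed, about 8 in all and at most 12, crops included, and the job is handed in when it is done.

Besides the shell and the picture viewer there is one more tool, called after "Emit:" as a command line: name --argument value ..., lists and objects as JSON in quotes. drive_tool: Moves the arm, as the interface text tells. Its arguments: {"type":"object","properties":{"commands":{"type":"string"}},"required":["commands"]}

```bash
mkdir -p pics; ls
python3 - <<'E'
from plant import manip
import cv2,numpy as np
a=manip.grab_frame("scene");b=manip.grab_frame("top")
cv2.imwrite("pics/s0.png",a[:,:,::-1]);cv2.imwrite("pics/t0.png",b[:,:,::-1])
for n in("scene","top"):print(manip.camera_params(n))
print(manip.state())
E
```

```text
pics
{'fx': 427.1907743890565, 'fy': 427.1907743890565, 'cx': 256.618725675783, 'cy': 183.24378297414208, 'xyz': array([-0.05723221,  0.51190388,  0.43995132]), 'orientation': array([ 0.21777934, -0.3358963 ,  0.77301547, -0.492131  ])}
{'fx': 450.623128382607, 'fy': 450.623128382607, 'cx': 250.87762697380424, 'cy': 190.93651952752032, 'xyz': array([0.34917717, 0.00820324, 0.9250538 ]), 'orientation': array([ 0.05606169, -0.70035939,  0.70949778, -0.05446756])}
{'time': 0.1, 'joint_pos': array([-1.31701777e+00,  5.33049618e-02,  1.61417680e+00,  2.09820181e-05,
        1.47602991e+00, -1.19006227e-01]), 'joint_vel': array([-1.24653331e-03, -1.86146723e-05, -3.16318791e-03, -9.10610885e-04,
        1.89122877e-03,  3.04489637e-04]), 'joint_efforts': array([ 3.97815602e-04, -3.94908679e+01, -3.71360779e+01, -1.34661018e-04,
        3.94651172e-03,  2.19074968e-05]), 'tool_pos': array([ 0.22748711, -0.58150686,  0.23016521]), 'tool_rot': array([-9.58032928e-04,  9.82678906e-01,  1.85313915e-01, -5.41893238e-05]), 'contact_force': array([-0.36717219, -1.0109458 ,  1.03276952]), 'ft_torque': array([ 0.02073176, -0.00282251, -0.04047636]), 'gripper_width': 0.9966149266899036}
```

View pics/s0.png

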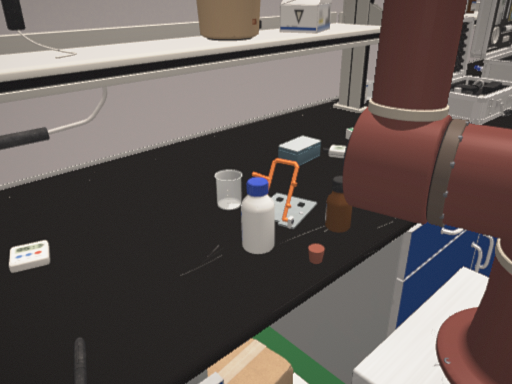

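View pics/t0.png

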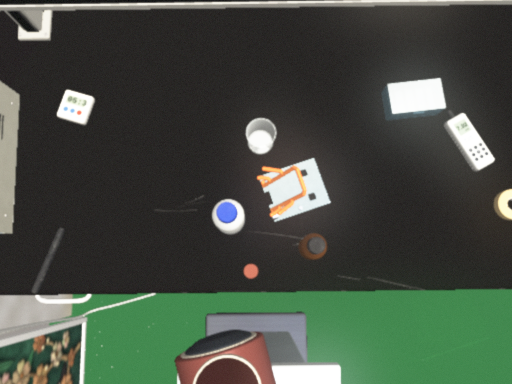

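The top view shows the cap at (227,211), the plate with corners at about (315,159), (330,203), (273,220), the beaker at (261,135), the brown bottle at (313,245) and the stopper at (251,271). The scene view shows the white bottle's foot at about (259,245).

```bash
cat > h.py <<'E'
import numpy as np,cv2
from scipy.spatial.transform import Rotation as R
from plant import manip
def cast(n,uv,z):
    c=manip.camera_params(n);q=c['orientation'];M=R.from_quat([q[1],q[2],q[3],q[0]]).as_matrix()
    uv=np.atleast_2d(uv).astype(float)
    d=np.c_[(uv[:,0]-c['cx'])/c['fx'],(uv[:,1]-c['cy'])/c['fy'],np.ones(len(uv))]@M.T
    return c['xyz']+d*((z-c['xyz'][2])/d[:,2])[:,None]
def big(m):
    n,l,s,c=cv2.connectedComponentsWithStats(m.astype(np.uint8));i=1+s[1:,4].argmax();return l==i,c[i],s[i]
E
python3 - <<'E'
from h import *
t=cv2.imread("pics/t0.png");s=cv2.imread("pics/s0.png")
f=cv2.resize(t[140:290,200:345],None,fx=5,fy=5,interpolation=cv2.INTER_CUBIC);cv2.imwrite("pics/t0c.png",f)
def run(n,im,name,lo,hi,roi,z):
    h=cv2.cvtColor(im,cv2.COLOR_BGR2HSV);m=cv2.inRange(h,lo,hi)>0;k=np.zeros_like(m);x0,y0,x1,y1=roi;k[y0:y1,x0:x1]=1;m&=k
    b,c,st=big(m);print(n,name,c.round(1),st,cast(n,c,z).round(4));return b
run("top",t,"cap",(105,120,60),(130,255,255),(205,190,255,240),.132)
w=run("top",t,"bottle",(0,0,90),(180,90,255),(205,190,250,240),.08)
run("scene",s,"cap",(105,120,60),(130,255,255),(235,170,285,200),.121)
run("top",t,"stopper",(0,80,60),(12,255,255),(235,255,270,285),.026)
run("top",t,"amber",(0,60,25),(25,255,255),(295,228,335,265),.06)
p=run("top",t,"plate",(75,3,110),(125,70,255),(255,150,340,230),.005)
c=cv2.findContours(p.astype(np.uint8),0,1)[0];c=max(c,key=cv2.contourArea)
print(cv2.approxPolyDP(cv2.convexHull(c),3,True)[:,0].tolist())
print(cast("top",cv2.approxPolyDP(cv2.convexHull(c),3,True)[:,0],.005).round(4))
E
```

```text
top cap [226.4 212.2] [217 203  20  20 310] [[0.4368 0.053  0.132 ]]
top bottle [229.5 218. ] [212 199  33  36 618] [[0.4316 0.0502 0.08  ]]
scene cap [256.8 186.3] [246 177  22  19 353] [[0.4391 0.0544 0.121 ]]
top stopper [250.5 270.6] [243 263  16  17 212] [[0.3325 0.0122 0.026 ]]
top amber [311. 247.] [298 233  30  27 411] [[ 0.3759 -0.1039  0.06  ]]
top plate [308.8 190.9] [ 274  158   57   64 1197] [[ 0.4929 -0.1104  0.005 ]]
[[314, 158], [330, 202], [274, 221], [296, 164]]
[[ 0.5623 -0.1235  0.005 ]
 [ 0.4691 -0.1532  0.005 ]
 [ 0.4315 -0.0371  0.005 ]
 [ 0.55   -0.0855  0.005 ]]
```

View pics/t0c.png

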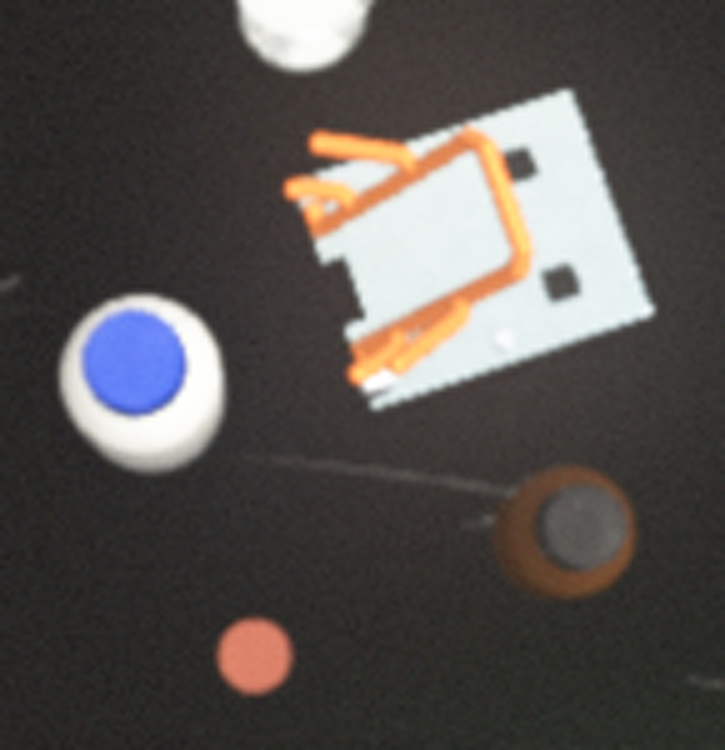

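Plate edges measure 98 mm and 121 mm, matching the given size. The rest's front middle is at about (0.478,-0.024), with its x axis at about -72.2°. In that frame the bottle is at (-0.086,-0.014).

Plan: keep tool y along rest x and tool x along rest y. Push low with the back of an open finger, because the gripper body would hit the bottle if the fingers were shut.

Emit:
drive_tool --commands "85 1 -1 0 0.5;85 1 -1 0 0.5;85 1 -1 0 0.5;85 1 -1 0 0.5;85 1 -1 0 0.5;85 1 -1 0 0.5;85 1 -1 0 0.3;85 1 -1 0 0.3"

```text
time: 1.1
tool_pos: [0.3732, -0.2739, 0.2308]
tool_rot: [-0.0, 0.988, 0.154, -0.0]
contact_force: [0.4, 0.3, 0.8]
gripper_width: 0.995
```

Emit:
drive_tool --commands "85 1 -1 0 0;85 1 -1 0 0;85 1 -1 0 0;85 1 -1 0 0;85 1 -1 0 0;85 0.1 -1 0 0;85 0 -1 0 0;85 0 -1 0 0"

```text
time: 2.1
tool_pos: [0.4449, 0.0009, 0.2307]
tool_rot: [-0.0, 0.988, 0.154, -0.0]
contact_force: [-0.2, 0.5, 0.9]
gripper_width: 0.994
```

Emit:
drive_tool --commands "85 0 -1 0 0;85 0 -1 0 0;85 0 -1 0 0;85 0 -1 0 0;85 0 -1 0 0;85 0 -0.6 0 0;85 0 0 0.2 0;85 0 0 0 0"

```text
time: 3.1
tool_pos: [0.3939, 0.1593, 0.2242]
tool_rot: [0.0, 0.988, 0.154, -0.001]
contact_force: [-0.3, -0.7, -0.3]
gripper_width: 0.995
```

```bash
cat >> h.py <<'E'
F=np.array([.478,-.024]);a=np.radians(-72.2);rx=np.array([np.cos(a),np.sin(a)]);ry=np.array([-rx[1],rx[0]])
def rest(p):
    d=np.atleast_2d(p)[:,:2]-F;return (np.c_[d@rx,d@ry]*1000).round(1)
def st():
    s=manip.state();q=s['tool_rot'];X=R.from_quat([q[1],q[2],q[3],q[0]]).as_matrix()[:,0]
    print('t',s['time'],'rest',rest(s['tool_pos']),'z',(s['tool_pos'][2]*1000).round(1),'yaw',np.degrees(np.arctan2(X[1],X[0])).round(2),'F',s['contact_force'].round(1),s['gripper_width'].round(3))
E
python3 - <<'E'
from h import *
st();t=manip.grab_frame("top")[:,:,::-1].copy();cv2.imwrite("pics/t1.png",t)
s=cv2.imread("pics/t0.png")
def cen(m,z):
    b,c,stt=big(m);return c.round(1),rest(cast("top",c,z))
for n,im in(("old",s),("now",t)):
    h=cv2.cvtColor(im,cv2.COLOR_BGR2HSV);m=cv2.inRange(h,(105,120,60),(130,255,255));m[:,:205]=0;m[:,300:]=0;m[240:]=0;print(n,cen(m,.132))
# notch: dark pixels check, corners
print(rest(cast("top",[[314.4,157.6],[331,202.4],[274.8,221.6]],.005)), rest(cast("top",[[200+345/5,140+258/5],[200+365/5,140+318/5]],.005)))
E
```

```text
Traceback (most recent call last):
  File "h.py", line 16, in st
    print('t',s['time'],'rest',rest(s['tool_pos']),'z',(s['tool_pos'][2]*1000).round(1),'yaw',np.degrees(np.arctan2(X[1],X[0])).round(2),'F',s['contact_force'].round(1),s['gripper_width'].round(3))
                                                                                                                                                                         ^^^^^^^^^^^^^^^^^^^^^^^^
AttributeError: 'float' object has no attribute 'round'
```

```bash
sed -i "s/s\['gripper_width'\].round(3)/s['gripper_width']/" h.py
python3 - <<'E'
from h import *
st();t=manip.grab_frame("top")[:,:,::-1].copy();cv2.imwrite("pics/t1.png",t)
s=cv2.imread("pics/t0.png")
for n,im in(("old",s),("now",t)):
    h=cv2.cvtColor(im,cv2.COLOR_BGR2HSV);m=cv2.inRange(h,(105,120,60),(130,255,255));m[:,:205]=0;m[:,300:]=0;m[240:]=0;b,c,q=big(m);print(n,c,q,rest(cast("top",c,.132)))
print(rest(cast("top",[[314.4,157.6],[331,202.4],[274.8,221.6]],.005)), rest(cast("top",[[269,191.6],[273,203.6]],.005)))
E
```

```text
t 3.1 rest [[-200.2  -24.1]] z 224.2 yaw 17.75 F [-0.3 -0.7 -0.3] 0.995145369152173
old [226.41290323 212.22580645] [217 203  20  20 310] [[-85.9 -15.7]]
now [226.29126214 212.27831715] [217 203  20  20 309] [[-86.1 -15.8]]
[[121.5  50.4]
 [121.9 -49.4]
 [ -0.6 -50. ]] [[  8.3  12.5]
 [  8.  -13.7]]
```

View pics/t1.png

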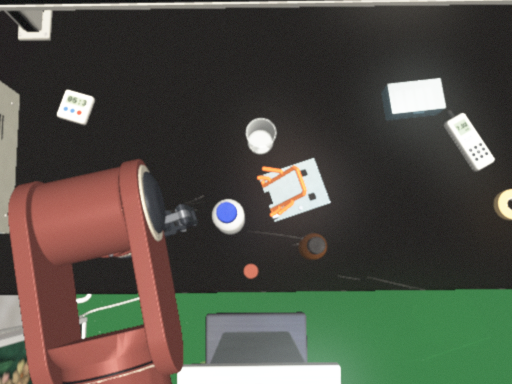

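The rest geometry checks out: corners at y ±50 mm and the plate 122 mm long. The bottle is 15.7 mm off the centre line, so I'll aim the finger back 15° towards the stop and descend behind it.

Emit:
drive_tool --commands "85 -0.64 0.36 0 0;85 0 0 1 -7.5;85 0 0 1 -7.4;85 0 0 1 0;85 0 0 1 0;85 0 0 1 0;85 0 0 1 0;85 0 0 0.7 0"

```text
time: 4.15
tool_pos: [0.3789, 0.1427, 0.0229]
tool_rot: [-0.0, 0.96, 0.28, -0.001]
contact_force: [0.2, 0.6, -0.3]
gripper_width: 0.994
```

Emit:
drive_tool --commands "85 0 0 0.5 0;85 0 0 0.2 0;85 0 0 0 0;85 0 0.2 0 0;85 0 0.2 0 0;85 0 0 0 0;85 0 0 0 0;85 0 0 0 0"

```text
time: 5.15
tool_pos: [0.3857, 0.1336, 0.0033]
tool_rot: [-0.0, 0.96, 0.281, 0.0]
contact_force: [-0.8, -0.0, 0.3]
gripper_width: 0.998
```

```bash
cat >> h.py <<'E'
def look(name=None,z=.132):
    st();t=manip.grab_frame("top")[:,:,::-1].copy();s=manip.grab_frame("scene")[:,:,::-1].copy()
    if name:cv2.imwrite(f"pics/{name}t.png",t);cv2.imwrite(f"pics/{name}s.png",s)
    h=cv2.cvtColor(t,cv2.COLOR_BGR2HSV);m=cv2.inRange(h,(105,120,60),(130,255,255));m[:,:205]=0;m[:,340:]=0;m[240:]=0;b,c,q=big(m);print('cap',c.round(1),q,rest(cast("top",c,z)))
    return t,s
E
python3 - <<'E'
from h import *
t,s=look("a")
cv2.imwrite("pics/a.png",np.hstack([cv2.resize(t[150:290,130:270],(400,400)),cv2.resize(s[120:280,150:310],(400,400))]))
E
```

```text
t 5.15 rest [[-178.3  -39.7]] z 3.3 yaw 32.66 F [-0.8 -0.   0.3] 0.998336018813965
cap [234.2 207. ] [225 196  20  22 325] [[-70.  -11.2]]
```

View pics/a.png

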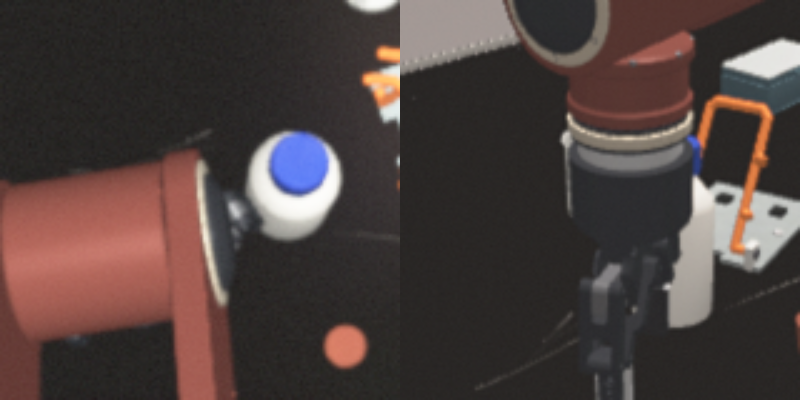

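The cap moved about 17 mm, more than the 12 mm I pushed, so something may be touching higher up and tilting the bottle. I'll check the tilt from the foot in the scene view before going on.

Run:
```python
from h import *
a=cv2.imread("pics/s0.png");b=cv2.imread("pics/as.png")
cv2.imwrite("pics/cmp.png",np.hstack([cv2.resize(i[165:265,200:300],(400,400),interpolation=cv2.INTER_CUBIC) for i in(a,b)]))
for n,i in(("s0",a),("as",b)):
    g=cv2.cvtColor(i,cv2.COLOR_BGR2GRAY)
    for c in (266,268,270):
        k=np.where(g[200:262,c]>75)[0];print(n,c,k.max()+200,rest(cast("scene",[c,k.max()+200.5],0)))
    for r in(210,220,230,240):
        k=np.where(g[r,240:290]>75)[0];print(r,k.max()+240,g[r,k.max()+238:k.max()+244] if 0 else '')
for n in("t0","at"):
    i=cv2.imread(f"pics/{n}.png");h=cv2.cvtColor(i,cv2.COLOR_BGR2HSV)
    m=cv2.inRange(h,(0,0,70),(180,90,255))|cv2.inRange(h,(105,120,60),(130,255,255));m[:,:213 if n=="t0" else 216]=0;m[:,256:]=0;m[240:]=0;m[:190]=0
    q=big(m)[2];print(n,q)
```

```text
s0 266 252 [[-100.6  -39.3]]
s0 268 251 [[-96. -41.]]
s0 270 250 [[-91.4 -42.7]]
210 289 
220 289 
230 274 
240 274 
as 266 249 [[-92.1 -34.7]]
as 268 249 [[-90.3 -37.9]]
as 270 248 [[-85.7 -39.6]]
210 289 
220 289 
230 275 
240 274 
t0 [213 198  33  37 964]
at [ 216  195   34   40 1037]
```

View pics/cmp.png

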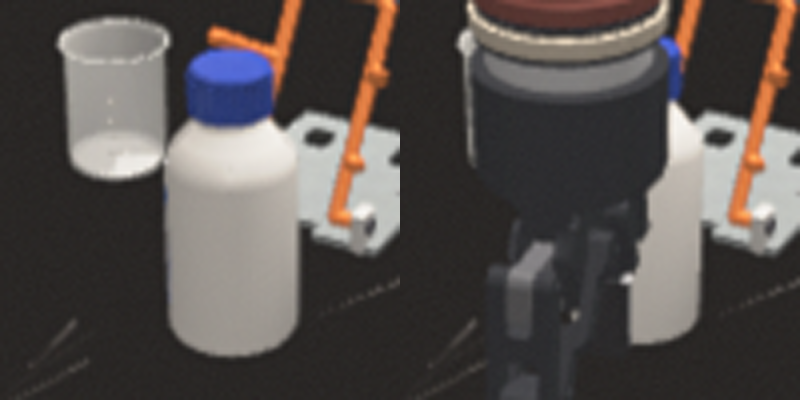

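The foot moved only about 6 mm and the cap 17 mm, so the bottle leans about 0.08 rad. The open gripper's knuckles, wider than the finger backs, touched it high up. I'll back off slowly so it rocks back upright, then push low with an outer corner of one open finger. Placed that way, the knuckle and body clear the shoulder.

Emit:
drive_tool --commands "85 0 -0.1 0 0;85 0 -0.1 0 0;85 0 -0.1 0 0;85 0 -0.1 0 0;85 0 -0.1 0 0;85 0 -0.15 0 0;85 0 -0.2 0 0;85 0 -0.3 0 0"

```text
time: 6.25
tool_pos: [0.3669, 0.163, 0.0033]
tool_rot: [-0.0, 0.96, 0.281, 0.0]
contact_force: [0.7, -0.0, 0.9]
gripper_width: 0.99
```

Emit:
drive_tool --commands "85 0 -0.6 0 0;85 0 -0.6 -0.5 0;85 0 -0.4 -1 0;85 0 0 -1 0;85 0 0 -1 0;85 0 0 -1 0;85 0 0 -0.7 0;85 0 0 0 0"

```text
time: 7.25
tool_pos: [0.3421, 0.2038, 0.1612]
tool_rot: [-0.0, 0.96, 0.281, 0.002]
contact_force: [-0.1, 0.4, -0.5]
gripper_width: 0.995
```

Run:
```python
from h import *
t,s=look("b")
g=cv2.cvtColor(s,cv2.COLOR_BGR2GRAY)
cv2.imwrite("pics/b.png",np.hstack([cv2.resize(t[150:290,130:270],(400,400)),cv2.resize(s[120:280,150:310],(400,400))]))
h=cv2.cvtColor(t,cv2.COLOR_BGR2HSV)
m=cv2.inRange(h,(0,0,70),(180,90,255))|cv2.inRange(h,(105,120,60),(130,255,255));m[:,:208]=0;m[:,256:]=0;m[240:]=0;m[:190]=0
print(big(m)[2])
```

```text
t 7.25 rest [[-258.4  -59.7]] z 161.2 yaw 32.68 F [-0.1  0.4 -0.5] 0.9948685156925482
cap [226.4 212. ] [217 203  20  20 307] [[-85.7 -15.5]]
[211 198  35  37 965]
```

View pics/b.png

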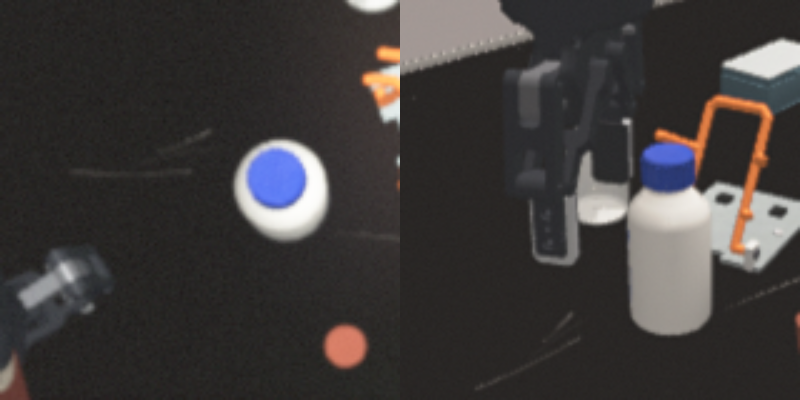

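The bottle rocked back upright at its original place, (-85.7,-15.5), without sliding. Above each fingertip is a wider knuckle, starting roughly 45 mm up. Along tool x that knuckle barely sticks out past the finger, so I'll push with the side (x) face of one open finger, low down, with the hand offset to the +y side.

Emit:
drive_tool --commands "85 0 0 0 -10;85 0 0 0 -10;85 0 0 0 -10;85 0 0 0 -10;85 0 0 0 -10;85 0 0 0 -10;85 0 0 0 -10;85 0 0 0 -10"

```text
time: 8.35
tool_pos: [0.3402, 0.2027, 0.1573]
tool_rot: [-0.001, 0.552, 0.834, -0.001]
contact_force: [-0.4, 0.9, -0.3]
gripper_width: 0.994
```

Emit:
drive_tool --commands "85 0 0 0 -10.1;85 -0.7 0.4 0 0;85 -0.8 0.5 0 0;85 -0.8 0.5 0 0;85 -0.8 0.43 0 0;85 -0.64 0 0 0;85 0 0 0 0;85 0 0 0 0"

```text
time: 9.35
tool_pos: [0.4471, 0.1387, 0.1581]
tool_rot: [-0.001, 0.479, 0.878, -0.0]
contact_force: [-0.5, 0.2, 0.3]
gripper_width: 0.996
```

```bash
python3 -c "
from h import *
st()"
```

```text
t 9.35 rest [[-164.3   20.3]] z 158.1 yaw 122.76 F [-0.5  0.2  0.3] 0.9959300933082977
```

Emit:
drive_tool --commands "85 0 0.07 1 0;85 0 0 1 0;85 0 0 1 0;85 0 0 0.9 0;85 0 0 0.6 0;85 0 0 0.3 0;85 0 0 0 0;85 0 0 0 0"

```text
time: 10.35
tool_pos: [0.4505, 0.1398, 0.0162]
tool_rot: [0.001, 0.479, 0.878, 0.001]
contact_force: [1.4, -0.7, 0.4]
gripper_width: 0.997
```

Emit:
drive_tool --commands "85 -0.2 0 0 0;85 -0.2 0 0 0;85 -0.2 0 0 0;85 -0.2 0 0 0;85 -0.15 0 0 0;85 -0.15 0 0 0;85 -0.15 0 0 0;85 -0.15 0 0 0"

```text
time: 11.35
tool_pos: [0.4727, 0.1041, 0.0154]
tool_rot: [-0.0, 0.479, 0.878, 0.0]
contact_force: [-1.0, 2.7, 1.8]
gripper_width: 0.995
```

```bash
cat >> h.py <<'E'
def ext(t):
    h=cv2.cvtColor(t,cv2.COLOR_BGR2HSV)
    m=cv2.inRange(h,(0,0,70),(180,90,255))|cv2.inRange(h,(105,120,60),(130,255,255));m[:,:205]=0;m[:,272:]=0;m[240:]=0;m[:185]=0
    print('ext',big(m)[2])
def pair(t,s,name):
    cv2.imwrite("pics/"+name+".png",np.hstack([cv2.resize(t[150:270,190:310],(400,400)),cv2.resize(s[130:270,190:330],(400,400))]))
E
python3 - <<'E'
from h import *
t,s=look("c");ext(t);pair(t,s,"c")
E
```

```text
t 11.35 rest [[-123.6   34.1]] z 15.4 yaw 122.76 F [-1.   2.7  1.8] 0.9951194446766864
cap [237.5 205.9] [228 196  20  21 311] [[-63.7 -11.3]]
ext [223 185  32  47 949]
```

View pics/c.png

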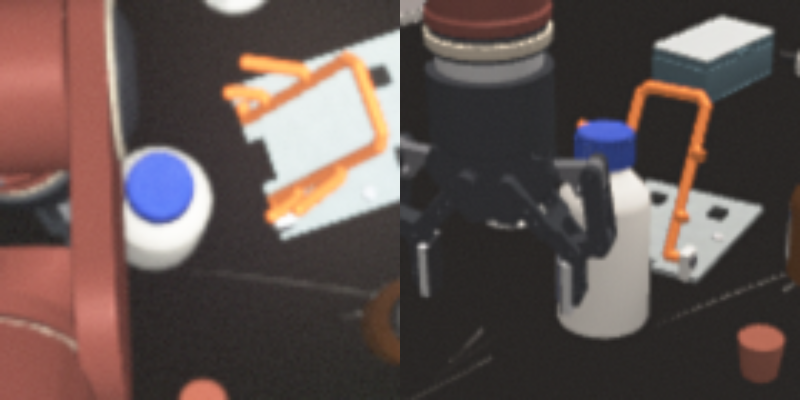

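The finger's side face is pushing low and the bottle now slides, only slightly tilted; its cap is at (-64,-11). I'll carry on slowly.

Emit:
drive_tool --commands "85 -0.1 0 0 0;85 -0.1 0 0 0;85 -0.1 0 0 0;85 -0.1 0 0 0;85 -0.1 0 0 0;85 -0.1 0 0 0;85 -0.1 0 0 0;85 0 0 0 0"

```text
time: 12.45
tool_pos: [0.4841, 0.0862, 0.0152]
tool_rot: [0.0, 0.479, 0.878, -0.0]
contact_force: [-0.0, 1.4, 0.1]
gripper_width: 0.995
```

Run:
```python
from h import *
t,s=look("d");ext(t)
h=cv2.cvtColor(s,cv2.COLOR_BGR2HSV);m=cv2.inRange(h,(105,120,60),(130,255,255));m[200:]=0;m[:,320:]=0;_,c,q=big(m);print(c,q,rest(cast("scene",c,.121)))
```

```text
t 12.45 rest [[-103.1   39.5]] z 15.2 yaw 122.75 F [-0.   1.4  0.1] 0.9949099582845715
cap [248.1 200.6] [239 191  19  20 308] [[-43.   -8.2]]
ext [ 236  185   36   43 1037]
[266.         175.07575758] [255 168  21  17 264] [[-36.1  -4.2]]
```

Emit:
drive_tool --commands "85 -0.1 0.03 0 0;85 -0.1 0.03 0 0;85 -0.1 0.03 0 0;85 -0.1 0.03 0 0;85 -0.08 0.03 0 0;85 -0.08 0.03 0 0;85 0 0 0 0;85 0 0 0 0"

```text
time: 13.55
tool_pos: [0.4976, 0.0752, 0.0153]
tool_rot: [0.0, 0.479, 0.878, -0.0]
contact_force: [0.2, 0.8, 1.2]
gripper_width: 1.0
```

Run:
```python
from h import *
t,s=look("e");ext(t);pair(t,s,"e")
h=cv2.cvtColor(s,cv2.COLOR_BGR2HSV);m=cv2.inRange(h,(105,120,60),(130,255,255));m[200:]=0;m[:,320:]=0;_,c,q=big(m);print(c,q,rest(cast("scene",c,.121)))
```

```text
t 13.55 rest [[-88.4  49. ]] z 15.3 yaw 122.77 F [0.2 0.8 1.2] 0.9998274888202445
cap [258.5 194.4] [249 184  20  21 315] [[-21.9  -3.7]]
ext [244 185  28  50 946]
[269.10894942 170.81712062] [259 164  20  15 257] [[-15.7   0.1]]
```

View pics/e.png

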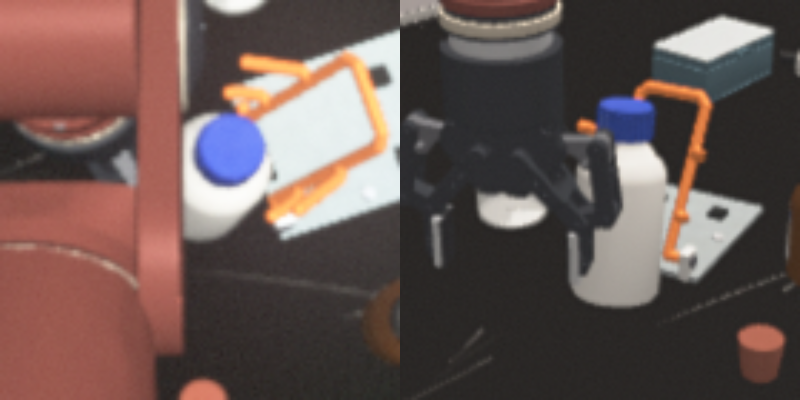

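The cap is now at (-22,-4), ahead of the finger's travel, so the bottle leans a little. I'll ease back to let it stand and measure where the foot is.

Emit:
drive_tool --commands "85 0.08 0 0 0;85 0.08 0 0 0;85 0.08 0 0 0;85 0.08 0 0 0;85 0.08 0 0 0;85 0.08 0 0 0;85 0.1 0 0 0;85 0 0 0 0"

```text
time: 14.65
tool_pos: [0.4881, 0.0901, 0.0153]
tool_rot: [0.0, 0.479, 0.878, 0.0]
contact_force: [0.1, 0.6, -0.6]
gripper_width: 0.998
```

Run:
```python
from h import *
t,s=look("f");ext(t)
h=cv2.cvtColor(s,cv2.COLOR_BGR2HSV);m=cv2.inRange(h,(105,120,60),(130,255,255));m[200:]=0;m[:,320:]=0;_,c,q=big(m);print(c,q,rest(cast("scene",c,.121)))
```

```text
t 14.65 rest [[-105.6   44.5]] z 15.3 yaw 122.78 F [ 0.1  0.6 -0.6] 0.998255992405773
cap [248.2 198.8] [239 189  19  20 300] [[-41.7  -5.3]]
ext [ 234  185   38   38 1139]
[265.31521739 174.92028986] [255 167  20  18 276] [[-36.   -2.7]]
```

It stands upright at (-41.7,-5.3), with 15 mm to go. The contact had drifted to the finger's corner and was rather high. I'll re-centre the contact, aim at 22° and lower the fingertip about 12 mm before the last push.

Emit:
drive_tool --commands "85 0.44 0 0 0;85 0 -0.39 0 0;85 0 0 0 -7;85 0 0 0.2 0;85 0 0 0.21 0;85 0 0 0 0;85 -0.1 0 0 0;85 -0.1 0 0 0"

```text
time: 15.75
tool_pos: [0.4754, 0.09, 0.0032]
tool_rot: [0.0, 0.425, 0.905, 0.0]
contact_force: [1.1, -0.5, 0.4]
gripper_width: 0.99
```

Emit:
drive_tool --commands "85 -0.1 0 0 0;85 -0.1 0 0 0;85 -0.1 0 0 0;85 -0.1 0 0 0;85 -0.1 0 0 0;85 -0.1 0 0 0;85 -0.1 0 0 0;85 0 0 0 0"

```text
time: 16.75
tool_pos: [0.4887, 0.0738, 0.003]
tool_rot: [0.0, 0.425, 0.905, -0.0]
contact_force: [0.4, 1.5, -0.8]
gripper_width: 0.997
```

```bash
cat >> h.py <<'E'
def look2(n):
    t,s=look(n);h=cv2.cvtColor(s,cv2.COLOR_BGR2HSV);m=cv2.inRange(h,(105,120,60),(130,255,255));m[200:]=0;m[:,320:]=0;_,c,q=big(m);print('scene',c,q,rest(cast("scene",c,.121)));return t,s
E
python3 - <<'E'
from h import *
t,s=look2("g");pair(t,s,"g")
E
```

```text
t 16.75 rest [[-89.8  40. ]] z 3.0 yaw 129.75 F [ 0.4  1.5 -0.8] 0.996835271803393
cap [258.  193.5] [249 184  19  20 307] [[-22.1  -1.8]]
scene [267.50508475 171.15254237] [258 163  20  17 295] [[-18.5   2. ]]
```

Emit:
drive_tool --commands "85 0 0 0 0;85 0.07 0 0 0;85 0.07 0 0 0;85 0.07 0 0 0;85 0.07 0 0 0;85 0.08 0 0 0;85 0.1 0 0 0;85 0 0 0 0"

```text
time: 17.85
tool_pos: [0.4794, 0.0847, 0.0029]
tool_rot: [-0.0, 0.424, 0.905, -0.0]
contact_force: [0.0, -0.2, -0.1]
gripper_width: 0.992
```

Run:
```python
from h import *
t,s=look2("i");pair(t,s,"i")
```

```text
t 17.85 rest [[-103.1   34.6]] z 2.9 yaw 129.78 F [ 0.  -0.2 -0.1] 0.9915363782378822
cap [252.2 195.5] [243 186  19  20 303] [[-33.2  -1.9]]
scene [265.03395062 173.79012346] [255 165  21  19 324] [[-31.7   0.2]]
```

Upright at (-33,-2), about 6 mm short. One more slow push of 7–8 mm past the last reach.

Emit:
drive_tool --commands "85 -0.15 0 0 0;85 -0.15 0 0 0;85 -0.1 0 0 0;85 -0.08 0 0 0;85 -0.08 0 0 0;85 -0.08 0 0 0;85 -0.08 0 0 0;85 0 0 0 0"

```text
time: 18.95
tool_pos: [0.4935, 0.0691, 0.0035]
tool_rot: [-0.001, 0.425, 0.905, 0.001]
contact_force: [-3.1, 6.1, 4.9]
gripper_width: 0.989
```

Emit:
drive_tool --commands "85 0.08 0 0 0;85 0.08 0 0 0;85 0.08 0 0 0;85 0.08 0 0 0;85 0.1 0 0 0;85 0.15 0 0 0;85 0.2 0 0 0;85 0 0 0 0"

```text
time: 19.95
tool_pos: [0.4783, 0.0861, 0.0029]
tool_rot: [-0.0, 0.424, 0.906, -0.0]
contact_force: [0.2, -0.2, -0.2]
gripper_width: 0.992
```

Run:
```python
from h import *
t,s=look2("j");pair(t,s,"j")
```

```text
t 19.95 rest [[-104.7   33.9]] z 2.9 yaw 129.8 F [ 0.2 -0.2 -0.2] 0.9922757595705166
cap [254.3 193.3] [245 184  20  20 298] [[-28.4   0.7]]
scene [264.65916399 172.59807074] [255 164  21  18 311] [[-27.1   3.5]]
```

View pics/j.png

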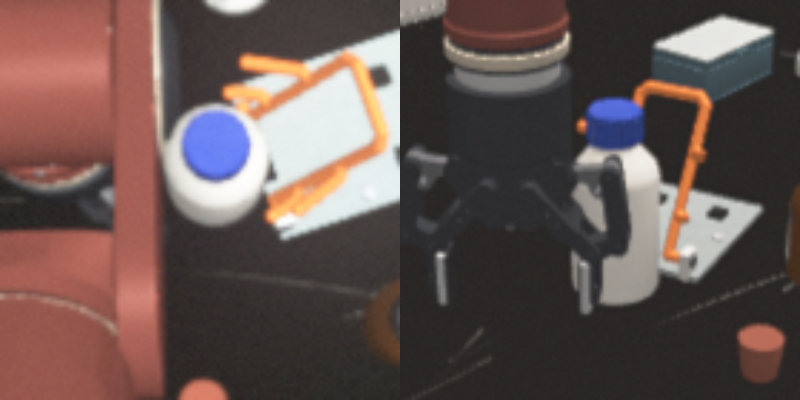

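The bottle is upright against the stop at (-28,0.7), and I felt about 6 N at contact. Next: retreat, rise, turn square to the rest, shut the fingers and come in behind the shoulder.

Emit:
drive_tool --commands "85 0.7 0 0 0;85 0.8 0 0 0;85 0.5 0 -0.6 0;85 0 0 -0.8 10.6;60 0 0 -0.8 10.6;30 0 0 -0.63 0.8;0 0 0 0 0;0 0 0 0 0"

```text
time: 21.05
tool_pos: [0.4394, 0.1321, 0.0869]
tool_rot: [-0.001, 0.589, 0.808, -0.0]
contact_force: [0.2, -0.4, -0.8]
gripper_width: 0.143
```

Run:
```python
from h import *
t,s=look2("k")
g=cv2.cvtColor(s,cv2.COLOR_BGR2HSV);m=cv2.inRange(g,(3,150,120),(18,255,255));m[:,320:]=0;m[:,:230]=0;m[220:]=0
b,c,q=big(m);print(q)  # frame top for angle
```

```text
t 21.05 rest [[-160.5   10.9]] z 86.9 yaw 107.79 F [ 0.2 -0.4 -0.8] 0.1426732076756951
cap [254.2 193.3] [245 184  20  20 302] [[-28.4   0.6]]
scene [265.30449827 172.52249135] [255 164  21  18 289] [[-26.2   2.6]]
[272 158  27  62 327]
```

Emit:
drive_tool --commands "0 -0.5 -0.34 0 0;0 -0.7 0 0 0;0 -0.7 0 0 0;0 -0.5 0 0 0;0 -0.3 0 0 0;0 -0.15 0 0 0;0 -0.1 0 0 0;0 -0.1 0 0 0"

```text
time: 22.15
tool_pos: [0.4585, 0.0417, 0.0879]
tool_rot: [-0.0, 0.589, 0.808, 0.0]
contact_force: [0.9, -0.4, -0.3]
gripper_width: -0.0
```

Emit:
drive_tool --commands "0 -0.1 0 0 0;0 -0.1 0 0 0;0 -0.1 0 0 0;0 -0.1 0 0 0;0 -0.1 0 0 0;0 -0.1 0 0 0;0 -0.1 0 0 0;0 -0.1 0 0 0"

```text
time: 23.15
tool_pos: [0.4687, 0.0192, 0.0922]
tool_rot: [0.002, 0.589, 0.808, 0.002]
contact_force: [-4.1, 6.3, 20.3]
gripper_width: 0.001
```

Run:
```python
from h import *
t,s=look2("l");pair(t,s,"l")
```

```text
t 23.15 rest [[-44.    4.4]] z 92.2 yaw 107.76 F [-4.1  6.3 20.3] 0.0005658324353410759Traceback (most recent call last):
  File "<stdin>", line 2, in <module>
  File "h.py", line 29, in look2
    t,s=look(n);h=cv2.cvtColor(s,cv2.COLOR_BGR2HSV);m=cv2.inRange(h,(105,120,60),(130,255,255));m[200:]=0;m[:,320:]=0;_,c,q=big(m);print('scene',c,q,rest(cast("scene",c,.121)));return t,s
        ~~~~^^^
  File "h.py", line 20, in look
    h=cv2.cvtColor(t,cv2.COLOR_BGR2HSV);m=cv2.inRange(h,(105,120,60),(130,255,255));m[:,:205]=0;m[:,340:]=0;m[240:]=0;b,c,q=big(m);print('cap',c.round(1),q,rest(cast("top",c,z)))
                                                                                                                            ~~~^^^
  File "h.py", line 10, in big
    n,l,s,c=cv2.connectedComponentsWithStats(m.astype(np.uint8));i=1+s[1:,4].argmax();return l==i,c[i],s[i]
                                                                     ~~~~~~~~~~~~~~^^
ValueError: attempt to get argmax of an empty sequence
```

The fingertip is sticking to the bottle's rising back, with 20 N up on the tool. I'll ease the tool up to relieve it, then follow the arc.

Emit:
drive_tool --commands "0 0 0 -0.08 0;0 0 0 -0.08 0;0 0 0 -0.08 0;0 0 0 -0.04 0;0 0 0 0 0;0 0 0 0 0;0 0 0 0 0;0 0 0 0 0"

```text
time: 24.25
tool_pos: [0.4658, 0.0187, 0.0962]
tool_rot: [-0.0, 0.589, 0.808, -0.0]
contact_force: [0.0, -0.5, -0.1]
gripper_width: 0.002
```

Run:
```python
from h import *
st();s=manip.grab_frame("scene")[:,:,::-1].copy();t=manip.grab_frame("top")[:,:,::-1].copy()
pair(t,s,"l")
```

```text
t 24.25 rest [[-44.4   1.5]] z 96.2 yaw 107.76 F [ 0.  -0.5 -0.1] 0.0016237756542882148
```

View pics/l.png

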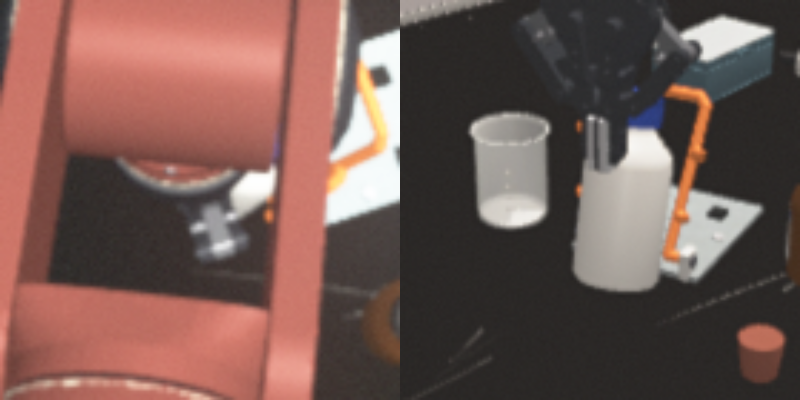

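The force is back to zero and the bottle rests tilted on the fingertip in the notch. I'll continue along the arc, forward and slightly up.

Emit:
drive_tool --commands "0 -0.08 0 -0.03 0;0 -0.08 0 -0.03 0;0 -0.08 0 -0.03 0;0 -0.08 0 -0.025 0;0 -0.08 0 -0.025 0;0 -0.08 0 -0.02 0;0 -0.08 0 -0.02 0;0 -0.08 0 -0.02 0"

```text
time: 25.35
tool_pos: [0.4717, 0.0003, 0.1023]
tool_rot: [-0.0, 0.589, 0.808, -0.0]
contact_force: [-0.3, 0.9, -0.9]
gripper_width: 0.005
```

Run:
```python
from h import *
st();s=manip.grab_frame("scene")[:,:,::-1].copy();cv2.imwrite("pics/ms.png",s)
h=cv2.cvtColor(s,cv2.COLOR_BGR2HSV);m=cv2.inRange(h,(105,120,60),(130,255,255));m[200:]=0;m[:,320:]=0;_,c,q=big(m);print(c,q)
```

```text
t 25.35 rest [[-25.1   1.4]] z 102.3 yaw 107.76 F [-0.3  0.9 -0.9] 0.005389654516550319
[280.88118812 166.45544554] [275 161  12  12 101]
```

Emit:
drive_tool --commands "0 -0.06 0 -0.01 0;0 -0.06 0 0 0;0 -0.06 0 0 0;0 -0.06 0 0 0;0 -0.06 0 0 0;0 -0.06 0 0 0;0 -0.06 0 0 0;0 -0.06 0 0 0"

```text
time: 26.4
tool_pos: [0.4765, -0.0135, 0.103]
tool_rot: [0.0, 0.589, 0.808, 0.0]
contact_force: [-0.5, -0.8, 4.8]
gripper_width: -0.001
```

Run:
```python
from h import *
st();s=manip.grab_frame("scene")[:,:,::-1].copy();t=manip.grab_frame("top")[:,:,::-1].copy();cv2.imwrite("pics/ns.png",s);cv2.imwrite("pics/nt.png",t)
h=cv2.cvtColor(s,cv2.COLOR_BGR2HSV);m=cv2.inRange(h,(105,120,60),(130,255,255));m[200:]=0;m[:,320:]=0;_,c,q=big(m);print(c,q)
for n in("s0","ms","ns"):
    i=cv2.imread(f"pics/{n}.png");h=cv2.cvtColor(i,cv2.COLOR_BGR2HSV);m=cv2.inRange(h,(3,150,110),(18,255,255));m[:,305:]=0;m[:,270:]|=0;m[:,:272]=0;m[225:]=0;print(n,big(m)[2],[int(np.where(m[r])[0].max()) if m[r].any() else 0 for r in(162,170,180,190,200)])
    m=cv2.inRange(h,(0,0,90),(180,80,255))[190:262,256:290];r=np.where(m.any(1))[0]
    print('foot rows',[int(np.where(m[:,c])[0].max())+190 if m[:,c].any() else 0 for c in (2,6,10,14)])
```

```text
t 26.4 rest [[-10.5   1.7]] z 103.0 yaw 107.76 F [-0.5 -0.8  4.8] -0.001305191237990788
[284.07563025 164.49579832] [278 158  13  14 119]
s0 [272 158  27  63 366] [296, 298, 295, 292, 289]
foot rows [253, 253, 252, 250]
ms [283 160  17  61 276] [296, 298, 295, 292, 289]
foot rows [225, 226, 227, 228]
ns [283 161  17  60 226] [296, 298, 295, 292, 289]
foot rows [221, 222, 224, 225]
```

The frame rods have not moved, so the frame is still at about 1.0 rad. The fingertip position matches the bottle leaning on it. I'll withdraw, hold briefly to let it lean freely, then come in lower on the straight part.

Emit:
drive_tool --commands "0 0.08 0 -0.1 0;0 0.15 0 0 0;0 0.3 0 0 0;0 0.2 0 0 0;0 0 0 0.2 0;0 0 0 0.22 0;0 0 0 0 0;0 0 0 0 0"

```text
time: 27.5
tool_pos: [0.4694, 0.0075, 0.0929]
tool_rot: [-0.0, 0.59, 0.808, -0.0]
contact_force: [-0.1, 0.1, -0.2]
gripper_width: -0.001
```

Run:
```python
from h import *
st();s=manip.grab_frame("scene")[:,:,::-1].copy();t=manip.grab_frame("top")[:,:,::-1].copy();cv2.imwrite("pics/os.png",s)
pair(t,s,"o")
h=cv2.cvtColor(s,cv2.COLOR_BGR2HSV);m=cv2.inRange(h,(105,120,60),(130,255,255));m[200:]=0;m[:,320:]=0;_,c,q=big(m);print(c,q)
```

```text
t 27.5 rest [[-32.6   1.5]] z 92.9 yaw 107.75 F [-0.1  0.1 -0.2] -0.0011040800105297914
[285.98717949 165.74358974] [279 160  12  12  78]
```

View pics/o.png

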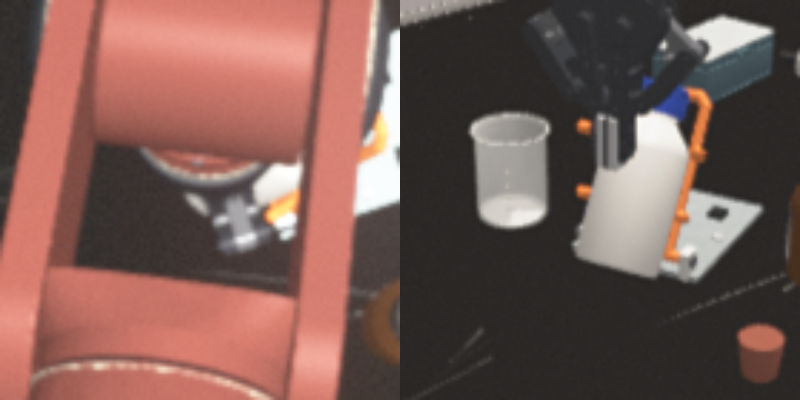

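The picture shows the bottle leaning on the raised frame between the guides. Now I'll press it down slowly along an arc about the hinge, with the contact point fixed on the straight part.

Emit:
drive_tool --commands "0 -0.16 0 0 0;0 -0.16 0 0 0;0 -0.11 0 0 0;0 -0.09 0 -0.01 0;0 -0.09 0 -0.01 0;0 -0.09 0 -0.01 0;0 -0.09 0 0 0;0 -0.09 0 0 0"

```text
time: 28.6
tool_pos: [0.4777, -0.0177, 0.094]
tool_rot: [0.0, 0.589, 0.808, 0.0]
contact_force: [-0.4, 3.6, 0.8]
gripper_width: 0.001
```

```bash
cat >> h.py <<'E'
def fr():
    st();s=manip.grab_frame("scene")[:,:,::-1].copy()
    h=cv2.cvtColor(s,cv2.COLOR_BGR2HSV);m=cv2.inRange(h,(3,150,110),(18,255,255));m[:,320:]=0;m[:,:268]=0;m[225:]=0;b,c,q=big(m);print('frame',q,c.round(1))
    m=cv2.inRange(h,(105,120,60),(130,255,255));m[220:]=0;m[:,330:]=0
    if m.any():
        _,c,q=big(m);print('cap',c.round(1),q)
    return s
E
python3 -c "
from h import *
fr()"
```

```text
t 28.6 rest [[-6.1  1.6]] z 94.0 yaw 107.76 F [-0.4  3.6  0.8] 0.0009548351592271406
frame [283 164  19  57 209] [293.4 187.8]
cap [288.2 165.2] [279 159  15  14 105]
```

Emit:
drive_tool --commands "0 -0.105 0 0 0;0 -0.105 0 0.005 0;0 -0.105 0 0.01 0;0 -0.105 0 0.015 0;0 -0.105 0 0.02 0;0 -0.105 0 0.03 0;0 -0.105 0 0.035 0;0 -0.105 0 0.04 0"

```text
time: 29.65
tool_pos: [0.4854, -0.042, 0.0895]
tool_rot: [0.0, 0.589, 0.808, -0.0]
contact_force: [0.0, 2.0, 2.9]
gripper_width: -0.002
```

```bash
python3 -c "
from h import *
fr()"
```

```text
t 29.65 rest [[19.4  1.5]] z 89.5 yaw 107.76 F [0.  2.  2.9] -0.0015282964913111237
frame [283 172  23  49 199] [295.4 193.6]
cap [292.1 167.7] [285 161  15  18 133]
```

Force is about 3.5 N as expected and the frame is coming down.

Emit:
drive_tool --commands "0 -0.075 0 0.03 0;0 -0.075 0 0.03 0;0 -0.075 0 0.035 0;0 -0.075 0 0.04 0;0 -0.07 0 0.04 0;0 -0.07 0 0.045 0;0 -0.07 0 0.045 0;0 -0.07 0 0.045 0"

```text
time: 30.7
tool_pos: [0.4909, -0.0587, 0.0803]
tool_rot: [0.001, 0.589, 0.808, -0.0]
contact_force: [-1.2, -0.2, 4.8]
gripper_width: -0.004
```

```bash
python3 -c "
from h import *
fr()"
```

```text
t 30.7 rest [[36.9  1.6]] z 80.3 yaw 107.76 F [-1.2 -0.2  4.8] -0.004172486336758941
frame [283 181  24  40 168] [296.6 197.9]
cap [295.3 173.6] [288 168  14  16 118]
```

Emit:
drive_tool --commands "0 -0.05 0 0.04 0;0 -0.05 0 0.04 0;0 -0.05 0 0.04 0;0 -0.05 0 0.04 0;0 -0.05 0 0.045 0;0 -0.05 0 0.045 0;0 -0.045 0 0.045 0;0 -0.045 0 0.045 0"

```text
time: 31.75
tool_pos: [0.4946, -0.0701, 0.0703]
tool_rot: [0.001, 0.589, 0.808, -0.0]
contact_force: [-0.1, -1.9, 5.5]
gripper_width: -0.0
```

Emit:
drive_tool --commands "0 -0.02 0 0.035 0;0 -0.02 0 0.035 0;0 -0.01 0 0.03 0;0 0 0 0.02 0;0 0 0 0.02 0;0 0 0 0.01 0;0 0 0 0 0;0 0 0 0 0"

```text
time: 32.75
tool_pos: [0.4958, -0.0728, 0.0667]
tool_rot: [0.003, 0.589, 0.808, -0.001]
contact_force: [-0.0, -4.7, 8.3]
gripper_width: -0.0
```

```bash
python3 -c "
from h import *
fr()"
```

```text
t 32.75 rest [[51.9  2. ]] z 66.7 yaw 107.78 F [-0.  -4.7  8.3] -0.00036796784716487083
frame [282 186  27  35 175] [297.3 202.7]
cap [297.7 182.5] [291 177  12  15  87]
```

Emit:
drive_tool --commands "0 0 0 0.02 0;0 0 0 0.02 0;0 0 0 0.02 0;0 0 0 0 0;0 0 0 0 0;0 0 0 0 0;0 0 0 0 0;0 0 0 0 0"

```text
time: 33.8
tool_pos: [0.4962, -0.0735, 0.0657]
tool_rot: [0.003, 0.589, 0.808, -0.002]
contact_force: [-1.5, -7.5, 10.4]
gripper_width: 0.004
```

Emit:
drive_tool --commands "0 0 0 -0.03 0;0 0 0 -0.05 0;0 0 0 -0.05 0;0 0 0 -0.1 0;0 0 0 -0.3 0;0 0 0 -0.6 0;0 0 0 -1 0;0 0 0 -1 0"

```text
time: 34.8
tool_pos: [0.4947, -0.0707, 0.1596]
tool_rot: [0.001, 0.589, 0.808, 0.0]
contact_force: [0.5, -1.1, -0.4]
gripper_width: 0.001
```

Emit:
drive_tool --commands "0 0 0 -1 0;0 0.8 0 -0.5 0;0 1 0 0 0;0 1 0 0 0;0 1 0 0 0;0 1 0 0 0;0 1 0 0 0;0 0.5 0 0 0"

```text
time: 35.8
tool_pos: [0.4367, 0.1104, 0.2037]
tool_rot: [0.001, 0.589, 0.808, 0.001]
contact_force: [-0.1, -0.3, -0.2]
gripper_width: -0.001
```

Run:
```python
from h import *
s=fr();t=manip.grab_frame("top")[:,:,::-1].copy();cv2.imwrite("pics/zt.png",t);cv2.imwrite("pics/zs.png",s)
h=cv2.cvtColor(t,cv2.COLOR_BGR2HSV)
k=np.zeros(t.shape[:2],np.uint8);k[140:235,250:340]=255
m=cv2.inRange(h,(105,120,60),(130,255,255))&k;b,c,q=big(m);print('cap',c,q,rest(cast("top",c,.045)))
o=cv2.inRange(h,(3,150,110),(18,255,255))&k;p=np.argwhere(o)[:,::-1];r=rest(cast("top",p,.015));print('orange x',np.percentile(r[:,0],[0,2,98,100]),'y',np.percentile(r[:,1],[0,2,50,98,100]))
w=cv2.inRange(h,(0,0,190),(180,35,255))&k;b,c,q=big(w);print('white',c,q)
r=rest(cast("top",np.argwhere(b)[:,::-1],.05));print(np.percentile(r[:,0],[1,50,99]),np.percentile(r[:,1],[1,50,99]))
for n,R_,z,lo,hi in(("stopper",(235,255,270,285),.026,(0,80,60),(12,255,255)),("amber",(295,228,335,265),.06,(0,60,25),(25,255,255))):
    for im in(cv2.imread("pics/t0.png"),t):
        mm=cv2.inRange(cv2.cvtColor(im,cv2.COLOR_BGR2HSV),lo,hi);kk=np.zeros_like(mm);kk[R_[1]:R_[3],R_[0]:R_[2]]=255;print(n,big(mm&kk)[1].round(1))
```

```text
t 35.8 rest [[-140.6    1.7]] z 203.7 yaw 107.84 F [-0.1 -0.3 -0.2] -0.0007367736002838878
frame [282 187  28  34 166] [297.3 203.3]
cap [297.8 183.2] [290 178  14  14  87]
cap [318.42682927 178.8597561 ] [311 171  14  18 164] [[1.061e+02 1.000e-01]]
orange x [ -2.3     8.784 106.364 118.4  ] y [-29.8   -25.856  49.     56.362  56.6  ]
white [286.29131356 185.7309322 ] [ 257  158   65   53 1888]
[-14.6    40.2   106.526] [-27.4   6.3  42.4]
stopper [250.5 270.6]
stopper [250.5 270.6]
amber [311. 247.]
amber [311.  247.1]
```

Run:
```python
from h import *
def proj(n,P):
    c=manip.camera_params(n);q=c['orientation'];M=R.from_quat([q[1],q[2],q[3],q[0]]).as_matrix();d=(P-c['xyz'])@M;return np.r_[c['fx']*d[0]/d[2]+c['cx'],c['fy']*d[1]/d[2]+c['cy']].round(1)
def W(x,y,z):return np.r_[F+x/1000*rx+y/1000*ry,z/1000]
for th in(0,.06,.12):
    for s,y in((40,26),(100,26),(114,26),(114,0),(114,-26),(100,-26)):
        P=W(3+s*np.cos(th),y,15+s*np.sin(th));print(th,s,y,proj("scene",P),proj("top",P))
i=cv2.imread("pics/zs.png");h=cv2.cvtColor(i,cv2.COLOR_BGR2HSV)
m=(cv2.inRange(h,(3,130,90),(20,255,255))>0)*1+(cv2.inRange(h,(105,120,60),(130,255,255))>0)*2+(cv2.inRange(h,(0,0,110),(180,70,255))>0)*3
for r in range(172,226):print(r,''.join('.obw###'[v] for v in m[r,255:325]))
```

```text
0 40 26 [270.9 204.7] [283.1 179.4]
0 100 26 [283.4 193.8] [310.6 170.2]
0 114 26 [286.1 191.4] [317.  168.1]
0 114 0 [296.5 193.8] [321.3 179.9]
0 114 -26 [307.3 196.3] [325.6 191.8]
0 100 -26 [304.7 198.8] [319.2 193.9]
0.06 40 26 [270.9 203.7] [283.1 179.2]
0.06 100 26 [283.4 191.4] [310.9 169.7]
0.06 114 26 [286.1 188.7] [317.4 167.5]
0.06 114 0 [296.6 191.1] [321.7 179.3]
0.06 114 -26 [307.4 193.6] [326.1 191.3]
0.06 100 -26 [304.8 196.4] [319.5 193.5]
0.12 40 26 [270.9 202.8] [283.1 179. ]
0.12 100 26 [283.3 189.1] [311.  169.2]
0.12 114 26 [286.1 186.1] [317.6 166.9]
0.12 114 0 [296.6 188.5] [321.9 178.8]
0.12 114 -26 [307.4 190.9] [326.3 190.9]
0.12 100 -26 [304.8 194. ] [319.7 193.2]
172 ......................................................................
173 ......................................................................
174 ......................................................................
175 ......................................................................
176 ......................................................................
177 ...................
[... 2951 characters left out ...]
wwwww....................
217 wwwwwwwwwwwwwwwwwwwwwwwwwww.ooooowwwwwwwwwwwwwwww.....................
218 w...wwwwwwwwwwwwwwwwwwwwwwwoooooowwwwwwwwwwwwwww......................
219 ......wwwwwwwwwwwwwwwwwwwwwoooooowwwwwwwwwwwwww.......................
220 .......wwwwwwwwwwwwwwwwwwww.oooo.wwww..wwwwwww........................
221 .........wwwwwwwwwwwwwwwwwwwww...www...wwwwwww........................
222 ...........wwwwwwwwwww.wwwwwwwwwwwww..wwwwwww.........................
223 ...............ww......wwwwwwwwwwwwww.wwwwww..........................
224 ..........................wwwwwwwwwwwwwwwww...........................
225 .............................wwwwwwwwwwwww............................
```

Run:
```python
from h import *
def proj(n,P):
    c=manip.camera_params(n);q=c['orientation'];M=R.from_quat([q[1],q[2],q[3],q[0]]).as_matrix();d=(P-c['xyz'])@M;return np.r_[c['fx']*d[0]/d[2]+c['cx'],c['fy']*d[1]/d[2]+c['cy']]
def W(x,y,z):return np.r_[F+x/1000*rx+y/1000*ry,z/1000]
i=cv2.imread("pics/zs.png");h=cv2.cvtColor(i,cv2.COLOR_BGR2HSV);o=cv2.inRange(h,(3,110,60),(22,255,255))>0
t=cv2.imread("pics/zt.png");ht=cv2.cvtColor(t,cv2.COLOR_BGR2HSV)
for th in(0,.05,.1):
  out=[]
  for s in(20,35,50,60,85,95,105):
    P=[proj("scene",W(3+s_*np.cos(th),-26,15+s_*np.sin(th))) for s_ in(s,s+1)];d=P[1]-P[0];d/=np.linalg.norm(d);nrm=np.r_[-d[1],d[0]]
    k=[u for u in np.arange(-6,6.1,.5) if o[tuple(np.round(P[0]+u*nrm).astype(int)[::-1])]]
    out.append((s,min(k),max(k)) if k else (s,))
  print(th,out)
```

```text
0 [(20, np.float64(-2.5), np.float64(0.5)), (35, np.float64(-2.5), np.float64(1.5)), (50, np.float64(-3.5), np.float64(0.5)), (60, np.float64(-5.0), np.float64(0.5)), (85, np.float64(-2.0), np.float64(2.0)), (95, np.float64(-6.0), np.float64(0.5)), (105, np.float64(-6.0), np.float64(0.5))]
0.05 [(20, np.float64(-2.0), np.float64(0.5)), (35, np.float64(-2.0), np.float64(1.5)), (50, np.float64(-3.5), np.float64(1.5)), (60, np.float64(-4.5), np.float64(1.5)), (85, np.float64(-0.5), np.float64(2.0)), (95, np.float64(-5.5), np.float64(2.0)), (105, np.float64(-4.5), np.float64(2.0))]
0.1 [(20, np.float64(-1.5), np.float64(1.0)), (35, np.float64(-2.0), np.float64(2.5)), (50, np.float64(-2.5), np.float64(1.5)), (60, np.float64(-3.5), np.float64(2.0)), (85, np.float64(-3.0), np.float64(3.0)), (95, np.float64(-4.0), np.float64(3.5)), (105, np.float64(-3.0), np.float64(2.0))]
```

With the frame assumed flat, the rod's lower edge keeps a constant offset of about 0.5 px at nearly every point along it. At 0.05 rad the offset would drift. So the frame is home, and I'm handing in.

```bash
python3 -c "
from h import *
st();print(manip.job_done());st()"
```

```text
t 35.9 rest [[-140.3    1.7]] z 203.2 yaw 107.88 F [-0.6 -1.1 -0. ] 0.0017714850797973364
the job is handed in; nothing more can be done
None
the job is handed in; nothing more can be done
```

I pushed the white bottle to the stop, tipped it onto the raised frame and pressed both down along the hinge arc. I handed the job in at 35.9 s; no verdict is reported.

**How it went:**
- **First push:** the open gripper's knuckles touched the bottle high up, and it leaned about 0.1 rad. I backed off, it stood up again in its original place, and I then pushed low with the side of one open finger.
- **At the stop:** the bottle stood upright at rest x = -28 mm, y = +0.7 mm, and I felt about 6 N as it touched.
- **Tipping:** the tool force briefly reached about 21 N, under the 30 N limit, because the fingertip stuck to the bottle's rising back. I eased it off before going on.
- **Pressing:** the force was 3–6 N on the way down and 13 N at the end stop, with the fingertip at 65.7 mm (67 mm nominal).

**Last checks:**
- **Frame:** its rods match a flat frame in the picture to within about 0.03 rad.
- **Bottle:** the cap lies on the centre line (y about 0.1 mm), which puts the bottle's middle about 50 mm past the front edge.
- **Bystanders:** the brown bottle and the stopper show no shift. I did not measure the beaker again at the end; it stood in place in the last picture I viewed and the arm stayed clear of it.
- **Arm:** it finished about 140 mm behind the rest, 0.2 m up, touching nothing.
- **Not measured:** the bottle's tilt and turn on the frame. I inferred those from the frame and cap positions.

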